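# Crank the lens pallet out of the curing hood and hold it up level

### The job

Wind the slide's crank clockwise, two full turns, until the carriage stands fully out of the curing hood at its end stop; until then touch neither the carriage nor its pallet of lens barrels. Then take the pallet by its blue T-handle, lift it straight up off its dowels, keeping it level so that the four loose barrels stay in their nests, and finish while still holding it steady and level in the air, at least 10 cm above the carriage, for inspection. Leave the carriage out and everything else on the bench where it is.

Things in the scene. Friction and masses are not known exactly. Their poses are not given: they have to be found in the camera images.
- crank_hub (a point): Point on the vertical axis of the hand crank, level with the middle of its knob, 95 mm above the bench, fixed to the slide. Its -y points along the slide, from the hood towards the crank (the way the carriage comes out), z up. Below it is a grey box 76 x 78 mm, 52 mm high. The carriage's end stop lies 64 mm from the axis towards the hood.
- crank_knob (a point): Middle of the crank's red upright knob: a round grip 19 mm across and 46 mm tall (72 to 118 mm above the bench) that spins freely on its pin, 42 mm from the crank axis. Grasp it from above; the crank arm ends 1 mm below the knob. It starts at the far side of the axis from the hood.
- crank (a joint): Angle turned by the crank (rad): 0 at the start (carriage in the hood), grows clockwise seen from above, 12.57 (two full turns) at the end stop. It turns lightly (about 2 N at the knob) and stays where it is left.
- carriage (a joint): Travel of the carriage (m): 0 inside the hood, 0.170 at the end stop with the pallet 170 mm outside along the slide; a belt moves it 85 mm for each turn of the crank.
- carriage_top (a point): Centre of the upper face of the carriage (aluminium plate 126 x 100 mm), 46 mm above the bench; the pallet lies on it. Two upright steel dowels of 8 mm, 15 mm tall, stand on it 54 mm either side of the centre across the slide, and enter 10 mm holes of the pallet.
- pallet_handle (a point): Centre of the blue handle bar of the loose pallet, 118 mm above the bench while on the carriage. Bar 66 mm long (its y, at first along the slide), 14 mm thick (x), 24 mm high; grasp it at the middle from above, fingers on the long sides. z is up when level. The barrels' tops are 30 mm below this point. Pallet and barrels weigh about 0.5 kg.
- barrel_0_mid (a point): Centre of a loose black lens barrel, 53 mm across, 34 mm tall, standing in a nest of the pallet (rims 6 mm high, 1.5 mm play); nest centres are 30 mm either side of the handle in x and y, the barrel's centre 47 mm below the handle's centre.
- barrel_1_mid (a point): Second such barrel in its nest.
- barrel_2_mid (a point): Third such barrel in its nest.
- barrel_3_mid (a point): Fourth such barrel in its nest.
- pump_bottle_mid (a point): Bystander: middle of a white pump bottle, 62 mm across, 146 mm tall, at the back.
- swab_jar_mid (a point): Bystander: middle of a clear jar of swabs, 58 mm across, 84 mm tall.
- sachets_mid (a point): Bystander: middle of a bundle of sachets, 57 x 68 x 45 mm.
- spare_barrel_mid (a point): Bystander: centre of a spare black lens barrel on the bench, 53 mm across, 34 mm tall; leave it.
- shuttle: The slide with its curing hood, fixed to the bench; origin on the bench below the middle of the hood, -y along the slide; the crank axis is 300 mm away in -y. The hood is a white box 170 x 174 mm, 200 mm high with its finned lamp head, an amber window in the side towards the robot, open on the crank's side.
- pallet: The loose pallet: aluminium plate 132 x 132 x 8 mm with four nests and a 12 mm steel post that bears the blue handle bar; origin at the centre of its underside, 72 mm below the middle of the handle; z up when level.

How it is judged:
On the way, in this order (a step that is already met when the one before it is completed fails the run):
1. the carriage is cranked fully out to its end stop, the pallet still on it (value of joint carriage above 0.165 m and z of pallet_handle in the frame of carriage_top below 0.08 m), for 0.2 s.
2. the pallet is lifted at least 9 cm clear of the carriage, gripped, nothing else touching it (z of pallet in the frame of carriage_top above 0.09 m and contact force between pallet and the fingers above 1 N and contact force between pallet and shuttle below 0.2 N), for 0.2 s.
At the end, for the whole second after the job is handed in: The pallet is held in the fingers, its underside over 90 mm above the carriage, off the slide, within 5 degrees of level, under 20 mm/s and 0.1 rad/s; its four barrels stand in their nests (height within 4 mm, 6 degrees); the carriage is within 10 mm of its end stop (all of step 2 and value of joint carriage above 0.16 m and angle between pallet's own z axis and vertical below 0.09 rad and linear speed of pallet below 0.02 m/s and angular speed of pallet below 0.1 rad/s and z of barrel_0_mid in the frame of pallet_handle between -0.051 and -0.043 m and horizontal distance between each of barrel_0_mid, barrel_1_mid, barrel_2_mid, barrel_3_mid and pallet_handle below 0.048 m and angle between the z axis of each of barrel_0_mid, barrel_1_mid, barrel_2_mid, barrel_3_mid and the z axis of pallet_handle, either way round below 0.1 rad and z of barrel_1_mid in the frame of pallet_handle between -0.051 and -0.043 m and z of barrel_2_mid in the frame of pallet_handle between -0.051 and -0.043 m and z of barrel_3_mid in the frame of pallet_handle between -0.051 and -0.043 m); the arm keeps its last pose, push and grip.
It fails at once if the pallet, its barrels or the carriage pushed by the robot before the crank has brought the carriage to its stop (value of joint carriage below 0.155 m and (contact force between any of pallet, barrel_0, barrel_1, barrel_2, barrel_3, carriage and the arm above 0.3 N or contact force between any of pallet, barrel_0, barrel_1, barrel_2, barrel_3, carriage and the fingers above 0.3 N)).
It fails at once if the pallet tipped more than 11 degrees (angle between pallet's own z axis and vertical above 0.2 rad).
It fails at once if a bystander moved more than 20 mm (distance of any of pump_bottle_mid, swab_jar_mid, sachets_mid, spare_barrel_mid from where it was at the start of the episode above 0.02 m).
It also fails if it takes over 67 s, if anything falls off the work surface, if the arm or the gripper's body presses on something with over 40 N, if the wrist force passes 120 N, or if a joint passes its speed limit or range.

### The arm

A 6-joint arm with a two-finger parallel gripper is mounted at the origin on a cart in front of the work surface, level with it; the furniture and walls round the work are solid. World frame = base frame: x ahead of the robot, y to its left, z up, the work surface at z = 0. Lengths are in m, angles in rad, forces in N, time in s.
With the tool pointing down it reaches from about 0.35 to 0.975 m from the base axis. Payload 4.9 kg.
Tool frame: the origin (TCP) lies midway between the tips of the shut fingers; the grasp point (between the pads) lies 19 mm behind it; z points along the fingers, y is the line along which they close (so a half turn about z gives the same grasp; the last joint's range is limited). The gripper opens to 85 mm and grips with 20 to 120 N. Pads are 22 mm wide; open, the fingers measure 114 mm over their backs; the gripper's body (76 mm by 85 mm) begins 54 mm behind the grasp point. The pads swing forward as they close: fully open they stand 13 mm farther back than shut.
Start: joints at [1.028, 0.053, 1.613, -0, 1.476, -0.119], TCP at [0.257, 0.57, 0.231] pointing down, gripper open.
Joint ranges: [-3.01, 3.01], [-1.01, 2.22], [0.06, 2.58], [-1.02, 4.17], [0.09, 2.62], [-3.14, 3.14]. Speed limits (rad/s): [2.57, 2.57, 3.14, 3.14, 3.14, 3.14].

### API

Orientations are given as a rotation vector (axis times angle).
In Python, from station import ctrl, optics, job gives the robot as it stands.
- The arm moves only by the shell command python3 -m jog 'ROWS' [OPENING] [FORCE]. ROWS is JSON, a list of rows, each a list of 2 entries, a list of its own where there are three numbers: the shift along the tool's x, y, z in m, then the turn, a rotation vector about the tool's x, y, z in rad. A call has 1 to 5 rows; each row is the pose to reach, as a shift and turn from the pose commanded when the call began, along the tool's axes at that moment; what a row does not reach only later rows make up. A row lasts 1/10 s, in which the tool goes at most 50 mm and 8.59 degrees, less where a joint would pass 70% of its speed; a pose out of reach is approached as far as the arm can. A call with a gripper value outside its range is refused whole. OPENING is the opening, from 0 (shut) to 1 (fully open), set as the call begins (- or left out, the last holds). The fingers move at their own pace and stop on an object; FORCE is the grip in N (left out, the last holds). Time passes only in rows, so rows that repeat a pose let the fingers close. It gives the time, the measured TCP pose, the force, the opening and the grip force at its end, in the units of the state.
- ctrl.get_obs(): the state, without advancing time (a new reading comes with each control period).
- optics.get_image(name): name is "side" or "top" or "wrist"; returns a dict with "image" (384x512x3 uint8, blue, green, red), "fx", "fy", "cx", "cy" (pixels), "D" ([k1, k2, p1, p2, k3] as OpenCV has them; the pictures are not rectified), "rvec" (rotation vector, rad) and "tvec" (3), from world to camera coordinates, as OpenCV has them; the wrist camera has in their place "mount" (4x4, takes a point from camera to tool coordinates, whose origin is the TCP and whose axes are the flange's). Camera axes: x right, y down, z forward; pixel columns grow to the right and rows downward; lengths in m; the calibration is good to about 2 mm. A picture is of the moment at which its call begins: read the wrist's pose just before it. There is no depth.
- job.finish_job(): hands the job in; it is judged then, once.
The state is a dict: "t": time; "q": joint angles; "dq": joint speeds; "effort": joint torques, N m; "tool_pos": TCP position; "tool_rot": TCP orientation; "contact_force": force on the tool from outside, world axes, zero at the start; "wrist_torque": the same for the moment, N m; "opening": finger opening in m; "grip_force": force on a finger pad.
Only numpy, scipy, OpenCV 4.12 (cv2) and the standard library are available. Lean on these libraries where they do the work, as an engineer would, in place of code of your own. Each camera call takes 0.05 s, during which the arm holds its last target. There are 200 camera calls.

## Working session

There is one attempt and no reset: what is moved stays moved. The work goes in short steps, Python scripts to look and compute and a shell command to move; the robot and the scene stay as the last step left them, time stands still between calls to the robot, and variables do not carry over. Pictures are saved under pics/ and viewed, at most 12 in all, crops included, and the job is handed in when it is done.

```bash
ls; mkdir -p pics
cat > h.py <<'E'
import numpy as np, cv2
from station import ctrl, optics
from scipy.spatial.transform import Rotation as R
def cam(n):
    o=ctrl.get_obs(); d=optics.get_image(n)
    K=np.array([[d['fx'],0,d['cx']],[0,d['fy'],d['cy']],[0,0,1.]])
    if 'rvec' in d and d.get('rvec') is not None:
        Rc=R.from_rotvec(np.ravel(d['rvec'])).as_matrix(); t=np.ravel(d['tvec'])
        Rw=Rc.T; c=-Rc.T@t
    else:
        M=np.array(d['mount']); Rt=R.from_rotvec(o['tool_rot']).as_matrix()
        Rw=Rt@M[:3,:3]; c=Rt@M[:3,3]+np.array(o['tool_pos'])
    return dict(im=np.array(d['image']),K=K,D=np.array(d['D'],float),Rw=Rw,c=c)
def ray(k,u,v):
    p=cv2.undistortPoints(np.array([[[u,v]]],float),k['K'],k['D'])[0,0]
    r=k['Rw']@np.array([p[0],p[1],1]); return r/np.linalg.norm(r)
def onz(k,u,v,z):
    r=ray(k,u,v); return k['c']+r*(z-k['c'][2])/r[2]
def proj(k,P):
    Rc=k['Rw'].T
    return cv2.projectPoints(np.array(P,float).reshape(-1,1,3),R.from_matrix(Rc).as_rotvec(),-Rc@k['c'],k['K'],k['D'])[0][:,0]
E
python3 - <<'E'
from h import *
ims=[]
for n in ['side','top']:
    k=cam(n); ims.append(k['im']); print(n,k['c'],k['Rw'][:,2])
cv2.imwrite('pics/side.png',ims[0]);cv2.imwrite('pics/top.png',ims[1])
o=ctrl.get_obs();print(o)
print(R.from_rotvec(o['tool_rot']).as_matrix().round(3))
E
```

```text
pics
side [0.23842597 0.34319875 1.01469648] [ 0.32107275 -0.49886976 -0.80501009]
top [-0.11701704 -0.29702725  0.99056166] [ 0.61647286  0.08575987 -0.7826918 ]
{'t': 0.1, 'q': array([ 1.02798180e+00,  5.32850496e-02,  1.61415665e+00,  9.53427630e-06,
        1.47598846e+00, -1.18979930e-01]), 'dq': array([-0.00077618, -0.00027133, -0.00311749, -0.00059469,  0.00259766,
       -0.00020701]), 'effort': array([ 1.70484527e-04, -3.94905603e+01, -3.71364462e+01, -1.16907686e-04,
        3.87044114e-03,  1.00701374e-05]), 'tool_pos': array([0.25673125, 0.5692228 , 0.23018957]), 'tool_rot': array([-6.60659625e-01, -3.07071959e+00,  2.72439793e-03]), 'contact_force': array([ 0.8899562 ,  0.5748213 , -0.62550151]), 'wrist_torque': array([-0.00433244, -0.0273849 , -0.02457749]), 'grip_force': 0.0, 'opening': 0.08521620505461627}
[[-0.912  0.411 -0.001]
 [ 0.411  0.912 -0.002]
 [ 0.    -0.002 -1.   ]]
```

View pics/side.png

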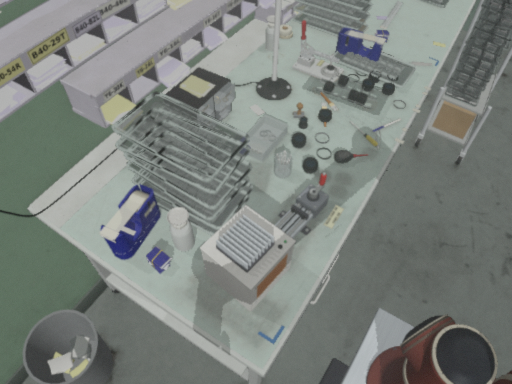

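View pics/top.png

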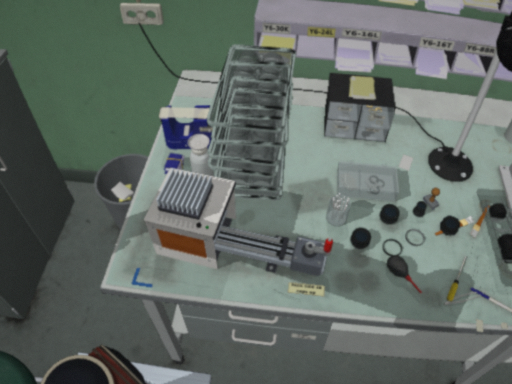

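The side view shows the red knob near (323,178), the grey crank box at (312,195) and the hood at (245,250). In the top view the knob is at (328,246), the hub at about (310,250) and the hood at (190,220). I'll triangulate the knob next.

```bash
cat > m.py <<'E'
from h import *
def blob(k,lo,hi,box):
    hsv=cv2.cvtColor(k['im'],cv2.COLOR_BGR2HSV)
    if lo[0]>hi[0]: m=cv2.inRange(hsv,(0,)+lo[1:],hi)|cv2.inRange(hsv,lo,(180,)+hi[1:])
    else: m=cv2.inRange(hsv,lo,hi)
    z=np.zeros_like(m);x0,y0,x1,y1=box;z[y0:y1,x0:x1]=m[y0:y1,x0:x1]
    n,l,s,c=cv2.connectedComponentsWithStats(z); i=1+np.argmax(s[1:,4]); return c[i],s[i]
def tri(k1,a,k2,b):
    A=[];B=[]
    for k,p in((k1,a),(k2,b)):
        r=ray(k,*p);P=np.eye(3)-np.outer(r,r);A.append(P);B.append(P@k['c'])
    X=np.linalg.solve(sum(A),sum(B)); return X,[np.linalg.norm(P@X-b) for P,b in zip(A,B)]
E
python3 - <<'E'
from m import *
s=cam('side');t=cam('top')
a,sa=blob(s,(172,120,60),(6,255,255),(300,160,340,200));b,sb=blob(t,(172,120,60),(6,255,255),(315,230,345,262))
print(a,sa,b,sb);print(tri(s,a,t,b)); print(onz(s,*a,.095),onz(t,*b,.095))
vis=[cv2.resize(s['im'][150:330,190:350],None,fx=3,fy=3,interpolation=2)[:540],cv2.resize(t['im'][160:290,140:350],None,fx=3.5,fy=3.5,interpolation=2)]
cv2.imwrite('pics/a.png',vis[1]); cv2.imwrite('pics/b.png',vis[0])
E
```

```text
[322.31818182 179.31818182] [320 175   6  10  44] [327.68235294 245.44705882] [324 239   9  13  85]
(array([ 0.46140027, -0.39502289,  0.0915346 ]), [np.float64(0.0005746177038950435), np.float64(0.0005746177038950316)])
[ 0.46006959 -0.39176672  0.095     ] [ 0.45978466 -0.39492418  0.095     ]
```

View pics/a.png

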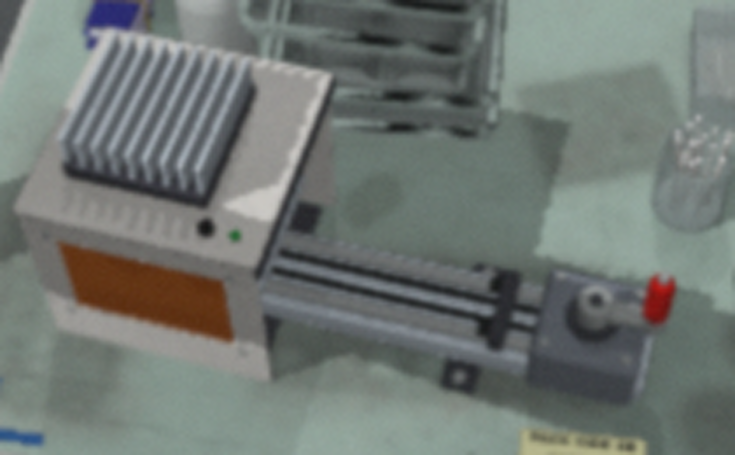

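The crop shows the knob at crop (658,300), the hub boss at (597,303), the rails running from (275,258) to (530,320), and the hood on the left. The knob triangulates to z 0.092, which fits the given 0.095. Next I want a rough slide direction and the move deltas.

Run:
```python
from m import *
t=cam('top')
f=lambda x,y:(140+x/3.5,160+y/3.5)
for z in(.02,.04):
    p=onz(t,*f(275,258),z);q=onz(t,*f(530,320),z);d=q-p;print(p,q,np.degrees(np.arctan2(d[1],d[0])))
print(onz(t,*f(597,303),.085))
o=ctrl.get_obs();Rt=R.from_rotvec(o['tool_rot']).as_matrix()
print(Rt.T@(np.array([.45,-.37,.33])-o['tool_pos']))
```

```text
[ 0.50909133 -0.11683524  0.02      ] [ 0.47888417 -0.31116898  0.02      ] -98.83532663529716
[ 0.49618935 -0.12054839  0.04      ] [ 0.46660466 -0.31087757  0.04      ] -98.83532663529715
[ 0.45811887 -0.35496011  0.085     ]
[-0.56237424 -0.77699319 -0.09856706]
```

```bash
python3 -m jog '[[[0,0,-0.05],[0,0,0]],[[0,0,-0.1],[0,0,0]],[[-0.025,-0.035,-0.1],[0,0,0]],[[-0.05,-0.07,-0.1],[0,0,0]],[[-0.078,-0.107,-0.1],[0,0,0]]]' 0.7 20
for i in 1 2 3; do :; done
python3 -m jog '[[[-0.029,-0.04,0],[0,0,0]],[[-0.058,-0.08,0],[0,0,0]],[[-0.087,-0.12,0],[0,0,0]],[[-0.116,-0.16,0],[0,0,0]],[[-0.145,-0.2,0],[0,0,0]]]'
python3 -m jog '[[[-0.029,-0.04,0],[0,0,0]],[[-0.058,-0.08,0],[0,0,0]],[[-0.087,-0.12,0],[0,0,0]],[[-0.116,-0.16,0],[0,0,0]],[[-0.145,-0.2,0],[0,0,0]]]'
python3 -m jog '[[[-0.029,-0.04,0],[0,0,0.14]],[[-0.058,-0.08,0],[0,0,0.28]],[[-0.087,-0.12,0],[0,0,0.42]],[[-0.116,-0.16,0],[0,0,0.56]],[[-0.145,-0.2,0],[0,0,0.7]]]'
python3 -m jog '[[[0,0,0],[0,0,0.14]],[[0,0,0],[0,0,0.28]],[[0,0,0],[0,0,0.42]],[[0,0,0],[0,0,0.56]],[[0,0,0],[0,0,0.6]]]'
python3 -m jog '[[[0,0,0],[0,0,0]],[[0,0,0],[0,0,0]]]'
python3 - <<'E'
from m import *
o=ctrl.get_obs();Rt=R.from_rotvec(o['tool_rot']).as_matrix();print(o['q'],Rt.round(3),o['tool_pos'])
w=cam('wrist');cv2.imwrite('pics/w1.png',w['im']);print(w['c'],proj(w,[[.46,-.395,.095],[.467,-.3535,.085]]))
E
```

```text
t: 0.75
tool_pos: [0.2841, 0.4391, 0.3317]
tool_rot: [0.658, 3.071, 0.001]
contact_force: [0.8, 0.3, -0.7]
opening: 0.0597
grip_force: 0.0
t: 1.25
tool_pos: [0.3338, 0.1964, 0.3314]
tool_rot: [0.659, 3.071, 0.001]
contact_force: [1.4, -0.4, 0.5]
opening: 0.0599
grip_force: 0.0
t: 1.75
tool_pos: [0.3838, -0.0458, 0.3316]
tool_rot: [0.661, 3.07, 0.0]
contact_force: [1.9, 1.2, 0.7]
opening: 0.0595
grip_force: 0.0
t: 2.25
tool_pos: [0.4338, -0.2879, 0.3313]
tool_rot: [1.682, 2.653, 0.0]
contact_force: [0.9, 1.4, -0.2]
opening: 0.0599
grip_force: 0.0
t: 2.75
tool_pos: [0.4338, -0.2858, 0.3311]
tool_rot: [-2.388, -2.041, 0.0]
contact_force: [-1.3, 0.4, 0.3]
opening: 0.0599
grip_force: 0.0
t: 2.95
tool_pos: [0.4338, -0.2857, 0.3312]
tool_rot: [-2.384, -2.046, 0.0]
contact_force: [0.5, -0.4, -0.7]
opening: 0.0598
grip_force: 0.0
[-7.25633868e-01 -2.41139651e-01  1.72332479e+00 -1.45472249e-05
  1.65954990e+00 -5.73603741e-01] [[ 0.151  0.988 -0.   ]
 [ 0.988 -0.151  0.   ]
 [ 0.    -0.    -1.   ]] [ 0.43383049 -0.28566264  0.33121147]
[ 0.44482914 -0.2104941   0.4748994 ] [[281.58303268 235.3387123 ]
 [282.23808105 204.44638999]]
```

View pics/w1.png

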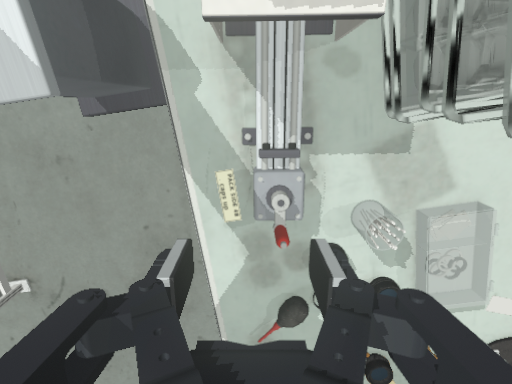

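The wrist view shows the hub boss at (281,203), the red knob at (281,236), and the rails running from (281,30) to (281,150). Both predictions land within about 2 px. I'll refine the hub and the slide direction from this view.

Run:
```python
from m import *
w=cam('wrist');t=cam('top');s=cam('side')
a,sa=blob(w,(172,120,60),(6,255,255),(265,215,300,255));b,_=blob(t,(172,120,60),(6,255,255),(315,230,345,262));c,_=blob(s,(172,120,60),(6,255,255),(300,160,340,200))
print(a,sa,'knob',tri(w,a,t,b),tri(w,a,s,c)[0])
g=cv2.cvtColor(w['im'],cv2.COLOR_BGR2GRAY)
C=cv2.HoughCircles(g[185:225,260:305],cv2.HOUGH_GRADIENT,1,3,param1=120,param2=9,minRadius=4,maxRadius=16);print('circ',C[0][:4]+[260,185,0] if C is not None else 0)
for z in(.075,.08,.085):print(z,onz(w,281,203,z),onz(t,310.6,246.6,z))
# slide edges
for v in(50,80,110,140):
    print(v,g[v,250:312:1].tolist())
cv2.imwrite('pics/w1c.png',cv2.resize(w['im'][120:260,220:340],None,fx=4,fy=4,interpolation=2))
```

```text
[281.01025641 234.94871795] [275 225  14  22 195] knob (array([ 0.45969093, -0.39522295,  0.09462092]), [np.float64(0.0007606529365104742), np.float64(0.0007606529365104087)]) [ 0.4576403  -0.38514332  0.11531937]
circ [[278.5        197.5         13.10000038]
 [288.5        210.5          9.60000038]
 [280.5        201.5          8.19999981]
 [274.5        202.5          9.60000038]]
0.075 [ 0.46611657 -0.35474837  0.075     ] [ 0.46439659 -0.35567355  0.075     ]
0.08 [ 0.46585066 -0.35294468  0.08      ] [ 0.46122142 -0.35535327  0.08      ]
0.085 [ 0.46558476 -0.35114098  0.085     ] [ 0.45804624 -0.355033    0.085     ]
50 [146, 147, 148, 148, 148, 141, 164, 185, 188, 188, 178, 155, 147, 156, 162, 160, 151, 139, 166, 188, 189, 189, 187, 151, 66, 124, 171, 185, 186, 188, 190, 186, 185, 187, 175, 131, 65, 128, 177, 184, 184, 179, 158, 142, 151, 159, 164, 161, 150, 158, 186, 189, 187, 169, 151, 151, 152, 155, 159, 161, 165, 166]
80 [144, 144, 145, 146, 145, 139, 163, 187, 196, 198, 183, 154, 150, 162, 170, 172, 164, 148, 170, 186, 187, 186, 170, 122, 85, 163, 194, 196, 198, 200, 194, 184, 183, 184, 149, 64, 109, 172, 195, 189, 183, 165, 141, 155, 165, 171, 169, 157, 159, 183, 196, 191, 168, 144, 151, 152, 153, 154, 155, 156, 159, 160]
110 [182, 182, 182, 181, 181, 174, 205, 225, 227, 226, 210, 190, 195, 203, 205, 198, 180, 160, 176, 188, 212, 218, 180, 104, 112, 174, 195, 197, 199, 200, 192, 184, 184, 159, 98, 87, 168, 195, 195, 189, 163, 142, 154, 165, 170, 167, 158, 162, 185, 198, 191, 167, 150, 152, 151, 152, 152, 153, 151, 151, 151, 152]
140 [92, 92, 103, 109, 109, 109, 188, 222, 233, 230, 226, 205, 195, 203, 203, 195, 177, 156, 184, 208, 222, 226, 180, 83, 145, 187, 198, 199, 221, 228, 223, 222, 224, 179, 72, 145, 186, 190, 197, 192, 187, 197, 203, 203, 193, 171, 166, 187, 214, 210, 158, 96, 95, 94, 94, 95, 94, 95, 95, 94, 94, 93]
```

View pics/w1c.png

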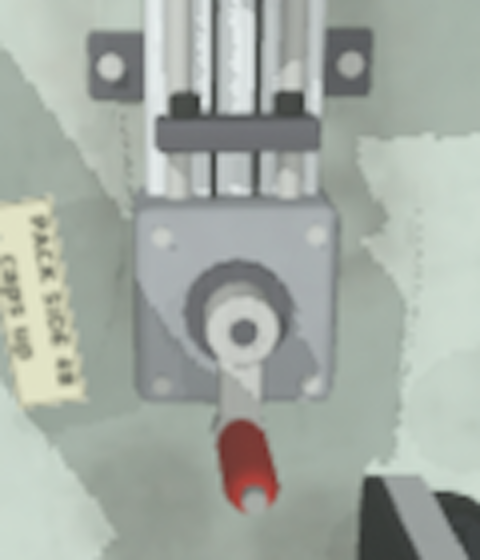

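The crop shows the box bolts at (162,238), (316,235), (312,385) and (161,386), the flange centre at about (240,305), the boss top at (243,331) and the knob leaning between (243,430) and (255,500). All of this fits the estimates so far.

Run:
```python
from m import *
w=cam('wrist')
g=lambda x,y:(219.5+(x+.5)/4,119.5+(y+.5)/4)
P=[onz(w,*g(*p),.052) for p in[(162,238),(316,235),(312,385),(161,386)]]
print(np.mean(P,0)); ang=lambda d:np.degrees(np.arctan2(d[1],d[0]))
print('dirs',ang(P[2]-P[1]),ang(P[3]-P[0]),ang(P[1]-P[0]),ang(P[2]-P[3]))
for z in(.02,.03):
  p=onz(w,280.2,50,z);q=onz(w,278.4,140,z);print('rail',ang(q-p),q)
p=onz(w,*g(110,67),.008);q=onz(w,*g(351,64),.008);print('feet',ang(q-p),(p+q)/2)
print('box',np.mean([onz(w,*g(*p),.052) for p in[(137,203),(337,203),(333,398),(140,398)]],0),'flange',onz(w,*g(240,305),.055),'boss',onz(w,*g(243,331),.08))
print('ktop',onz(w,*g(255,492),.118),'kbot',onz(w,*g(243,430),.072))
```

```text
[ 0.46548171 -0.35443887  0.052     ]
dirs -97.51727344757946 -98.60259441021195 -7.622747379436562 -8.33927313387144
rail -98.2601239526657 [ 0.47748438 -0.27399745  0.02      ]
rail -98.26012395266568 [ 0.47676812 -0.27260207  0.03      ]
feet -8.09832223580252 [ 0.47730476 -0.26933533  0.008     ]
box [ 0.46558012 -0.35070353  0.052     ] flange [ 0.46654824 -0.3506751   0.055     ] boss [ 0.46511141 -0.3519754   0.08      ]
ktop [ 0.46013455 -0.39472975  0.118     ] kbot [ 0.46078447 -0.39291713  0.072     ]
```

```bash
python3 -m jog '[[[-0.04,0.016,0.02],[0,0,0]],[[-0.08,0.032,0.04],[0,0,0]],[[-0.103,0.042,0.07],[0,0,0]],[[-0.103,0.042,0.11],[0,0,0]],[[-0.103,0.042,0.15],[0,0,0]]]' 0.7 20
python3 -m jog '[[[0,0,0.04],[0,0,0]],[[0,0,0.08],[0,0,0]],[[0,0,0.103],[0,0,0]],[[0,0,0.103],[0,0,0]],[[0,0,0.103],[0,0,0]]]'
python3 -m jog '[[[0,0,0],[0,0,0]],[[0,0,0],[0,0,0]],[[0,0,0],[0,0,0]],[[0,0,0],[0,0,0]],[[0,0,0],[0,0,0]]]' 0.1 20
python3 - <<'E'
from m import *
w=cam('wrist');cv2.imwrite('pics/w2.png',w['im']);print(ctrl.get_obs()['wrist_torque'])
E
```

```text
t: 3.7
tool_pos: [0.4598, -0.395, 0.1802]
tool_rot: [2.385, 2.044, 0.0]
contact_force: [-0.7, -0.5, -0.6]
opening: 0.0598
grip_force: 0.0
t: 4.2
tool_pos: [0.4599, -0.394, 0.0787]
tool_rot: [-2.384, -2.045, -0.0]
contact_force: [0.1, -0.3, 0.5]
opening: 0.0598
grip_force: 0.0
t: 4.7
tool_pos: [0.4599, -0.3947, 0.0805]
tool_rot: [2.383, 2.044, -0.001]
contact_force: [-4.4, 0.3, 5.6]
opening: 0.0185
grip_force: 20.6
[0.21203167 0.54167736 0.00429711]
```

View pics/w2.png

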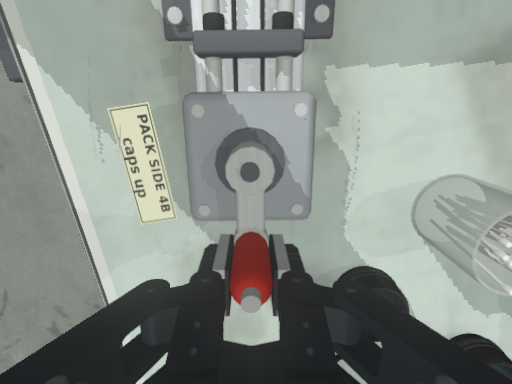

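The knob is gripped at (250,270), in line with the hub at (250,172), and the opening is 18.5 mm. The tips bear slightly on the arm, so I'll raise 3 mm and wind the first quarter.

```bash
python3 -m jog '[[[0,0,-0.003],[0,0,0]],[[0,0,-0.003],[0,0,0]]]'
python3 -m jog '[[[0.002,-0.013,0],[0,0,0]],[[0.008,-0.025,0],[0,0,0]],[[0.017,-0.034,0],[0,0,0]],[[0.029,-0.040,0],[0,0,0]],[[0.042,-0.042,0],[0,0,0]]]'
python3 -m jog '[[[0,0,0],[0,0,0]]]'; python3 -c "
from h import *
print(ctrl.get_obs())"
```

```text
t: 4.95
tool_pos: [0.4593, -0.3944, 0.0808]
tool_rot: [2.384, 2.045, -0.002]
contact_force: [-0.1, -4.6, -6.3]
opening: 0.0183
grip_force: 20.6
t: 5.45
tool_pos: [0.4243, -0.3448, 0.0808]
tool_rot: [-2.385, -2.044, -0.001]
contact_force: [5.8, -3.6, -9.8]
opening: 0.0182
grip_force: 20.4
t: 5.55
tool_pos: [0.4247, -0.3433, 0.0808]
tool_rot: [-2.382, -2.046, -0.003]
contact_force: [1.5, 1.7, -6.7]
opening: 0.0183
grip_force: 20.7
{'t': 5.55, 'q': array([-0.81696943,  0.01000925,  1.92014636,  0.00193037,  1.21346156,
       -0.66607744]), 'dq': array([-0.00953942,  0.02062328, -0.02139088, -0.00661802,  0.01413977,
       -0.01325138]), 'effort': array([-1.12318184e+00, -3.78832054e+01, -3.68132222e+01, -4.96777128e-01,
       -1.61754142e-02,  7.53190694e-02]), 'tool_pos': array([ 0.42473635, -0.34328982,  0.08080647]), 'tool_rot': array([-2.3816597 , -2.04550537, -0.00269558]), 'contact_force': array([ 1.53820104,  1.65432558, -6.69702543]), 'wrist_torque': array([ 0.19133798, -0.27981211,  0.04490683]), 'grip_force': 20.65030947618652, 'opening': 0.018309591485998297}
```

Forces are low, so I'll keep winding and complete turn one.

```bash
python3 -m jog '[[[0.013,0.002,0.001],[0,0,0]],[[0.025,0.008,0.001],[0,0,0]],[[0.034,0.017,0.001],[0,0,0]],[[0.040,0.029,0.001],[0,0,0]],[[0.042,0.042,0.001],[0,0,0]]]'
python3 -m jog '[[[-0.002,0.013,0],[0,0,0]],[[-0.008,0.025,0],[0,0,0]],[[-0.017,0.034,0],[0,0,0]],[[-0.029,0.040,0],[0,0,0]],[[-0.042,0.042,0],[0,0,0]]]'
python3 -m jog '[[[-0.013,-0.002,0],[0,0,0]],[[-0.025,-0.008,0],[0,0,0]],[[-0.034,-0.017,0],[0,0,0]],[[-0.040,-0.029,0],[0,0,0]],[[-0.042,-0.042,0],[0,0,0]]]'
python3 -m jog '[[[0,0,0],[0,0,0]]]'; python3 -c "
from h import *
cv2.imwrite('pics/t2.png',cv2.resize(cam('top')['im'][160:290,140:350],None,fx=3,fy=3))"
```

```text
t: 6.05
tool_pos: [0.4733, -0.3114, 0.0807]
tool_rot: [2.382, 2.046, -0.004]
contact_force: [-4.5, -10.0, -5.1]
opening: 0.0181
grip_force: 20.8
t: 6.55
tool_pos: [0.5076, -0.3578, 0.0805]
tool_rot: [-2.38, -2.043, 0.001]
contact_force: [-7.9, 3.1, 2.7]
opening: 0.0184
grip_force: 21.7
t: 7.05
tool_pos: [0.4594, -0.3947, 0.0806]
tool_rot: [2.383, 2.043, 0.001]
contact_force: [2.8, 1.5, -1.7]
opening: 0.0183
grip_force: 21.2
t: 7.15
tool_pos: [0.4579, -0.3943, 0.0806]
tool_rot: [-2.386, -2.044, 0.002]
contact_force: [-2.0, 0.4, -1.1]
opening: 0.0184
grip_force: 21.3
```

View pics/t2.png

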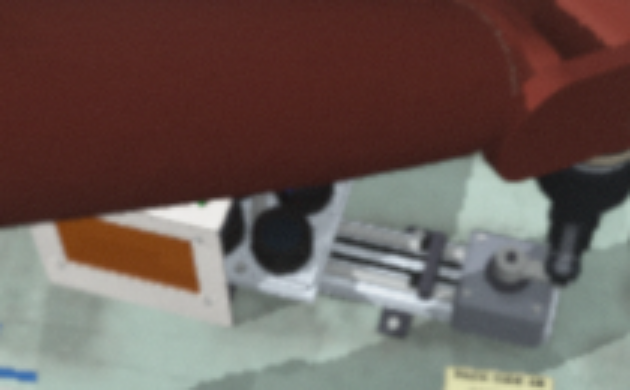

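After one turn the carriage is about half out, with the pallet edge near (335,240) in the crop. Now the second turn.

```bash
python3 -m jog '[[[0.002,-0.013,0],[0,0,0]],[[0.008,-0.025,0],[0,0,0]],[[0.017,-0.034,0],[0,0,0]],[[0.029,-0.040,0],[0,0,0]],[[0.042,-0.042,0],[0,0,0]]]'
python3 -m jog '[[[0.013,0.002,0],[0,0,0]],[[0.025,0.008,0],[0,0,0]],[[0.034,0.017,0],[0,0,0]],[[0.040,0.029,0],[0,0,0]],[[0.042,0.042,0],[0,0,0]]]'
python3 -m jog '[[[-0.002,0.013,0],[0,0,0]],[[-0.008,0.025,0],[0,0,0]],[[-0.017,0.034,0],[0,0,0]],[[-0.029,0.040,0],[0,0,0]],[[-0.042,0.042,0],[0,0,0]]]'
python3 -m jog '[[[-0.013,-0.002,0],[0,0,0]],[[-0.025,-0.008,0],[0,0,0]],[[-0.034,-0.017,0],[0,0,0]],[[-0.040,-0.029,0],[0,0,0]],[[-0.042,-0.044,0],[0,0,0]]]'
python3 -m jog '[[[0,0,0],[0,0,0]],[[0,0,0],[0,0,0]],[[0,0,0],[0,0,0]]]'; python3 -c "
from h import *
k=cam('wrist');cv2.imwrite('pics/w3.png',k['im']);print(proj(k,[[.4843,-.2238,.118]]))"
```

```text
t: 7.7
tool_pos: [0.4242, -0.3453, 0.0806]
tool_rot: [2.385, 2.044, -0.001]
contact_force: [3.0, -3.3, -2.7]
opening: 0.0185
grip_force: 21.1
t: 8.2
tool_pos: [0.473, -0.3113, 0.0806]
tool_rot: [2.382, 2.046, -0.006]
contact_force: [-3.7, -11.8, -1.5]
opening: 0.0183
grip_force: 21.2
t: 8.7
tool_pos: [0.5076, -0.3573, 0.0804]
tool_rot: [-2.379, -2.044, 0.001]
contact_force: [-5.5, 2.8, 6.3]
opening: 0.0183
grip_force: 21.9
t: 9.2
tool_pos: [0.4581, -0.3946, 0.0807]
tool_rot: [2.382, 2.041, 0.003]
contact_force: [30.6, -2.2, 2.1]
opening: 0.0181
grip_force: 25.1
t: 9.5
tool_pos: [0.4591, -0.3946, 0.0809]
tool_rot: [2.38, 2.04, 0.004]
contact_force: [11.4, -2.4, -2.8]
opening: 0.0183
grip_force: 21.3
[[ 248.43431707 -350.84731931]]
```

View pics/w3.png

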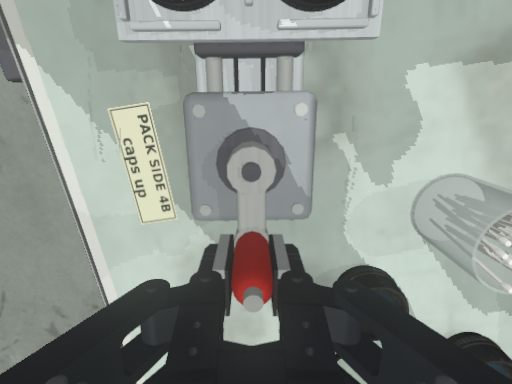

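The carriage is out against its stop: there is an 11 N push at the knob, and the pallet edge is at row 40, next to the crank box. I'll relax, open, lift, and turn the tool half round so the camera side faces away from the hood.

```bash
python3 -m jog '[[[0,0.002,0],[0,0,0]],[[0,0.002,0],[0,0,0]]]'
python3 -m jog '[[[0,0,0],[0,0,0]],[[0,0,0],[0,0,0]],[[0,0,0],[0,0,0]],[[0,0,0],[0,0,0]]]' 0.5
python3 -m jog '[[[0,0,-0.03],[0,0,0]],[[0,0,-0.08],[0,0,0]],[[0,0,-0.13],[0,0,0]],[[0,0,-0.18],[0,0,0]],[[0,0,-0.22],[0,0,0]]]'
for z in a; do :; done
python3 -m jog '[[[0.01,0.002,0],[0,0,0.14]],[[0.02,0.004,0],[0,0,0.28]],[[0.03,0.006,0],[0,0,0.42]],[[0.04,0.008,0],[0,0,0.56]],[[0.05,0.008,0],[0,0,0.7]]]'
python3 -m jog '[[[0,0,0],[0,0,0.14]],[[0,0,0],[0,0,0.28]],[[0,0,0],[0,0,0.42]],[[0,0,0],[0,0,0.56]],[[0,0,0],[0,0,0.7]]]'
python3 -m jog '[[[0,0,0],[0,0,0.14]],[[0,0,0],[0,0,0.28]],[[0,0,0],[0,0,0.42]],[[0,0,0],[0,0,0.56]],[[0,0,0],[0,0,0.7]]]'
python3 -m jog '[[[0,0,0],[0,0,0.14]],[[0,0,0],[0,0,0.28]],[[0,0,0],[0,0,0.42]],[[0,0,0],[0,0,0.56]],[[0,0,0],[0,0,0.7]]]'
python3 -m jog '[[[0,0,0],[0,0,0.14]],[[0,0,0],[0,0,0.28]],[[0,0,0],[0,0,0.33]],[[0,0,0],[0,0,0.33]],[[0,0,0],[0,0,0.33]]]' 0.7
python3 -c "
from m import *
o=ctrl.get_obs();Rt=R.from_rotvec(o['tool_rot']).as_matrix();print(Rt.round(3),o['tool_pos'])
k=cam('wrist');cv2.imwrite('pics/w4.png',k['im']);print(proj(k,[[.4843,-.2238,.118]]))
p=proj(k,[[.4843,-.2238,.118]])[0].astype(int);print(p)
try:
  b,s=blob(k,(95,110,40),(130,255,255),(max(p[0]-80,0),max(p[1]-80,0),p[0]+80,p[1]+80));print(b,s,onz(k,*b,.13),onz(k,*b,.118))
except Exception as e: print(e)
"
```

```text
t: 9.75
tool_pos: [0.4594, -0.3946, 0.0808]
tool_rot: [2.383, 2.043, -0.001]
contact_force: [2.5, -2.2, 1.1]
opening: 0.0184
grip_force: 21.6
t: 10.15
tool_pos: [0.4591, -0.3935, 0.0797]
tool_rot: [-2.384, -2.044, 0.0]
contact_force: [-0.3, 0.4, -0.1]
opening: 0.0426
grip_force: 0.0
t: 10.65
tool_pos: [0.4598, -0.3941, 0.3039]
tool_rot: [2.383, 2.043, -0.0]
contact_force: [0.4, -0.5, -0.2]
opening: 0.0426
grip_force: 0.0
t: 11.15
tool_pos: [0.4752, -0.3452, 0.3]
tool_rot: [-2.944, -1.095, 0.001]
contact_force: [0.4, 0.3, 0.4]
opening: 0.0425
grip_force: 0.0
t: 11.65
tool_pos: [0.475, -0.3455, 0.3]
tool_rot: [-3.141, -0.019, 0.001]
contact_force: [-0.1, -0.9, 0.6]
opening: 0.0427
grip_force: 0.0
t: 12.15
tool_pos: [0.475, -0.3456, 0.3]
tool_rot: [-2.957, 1.059, 0.001]
contact_force: [-0.3, 0.4, -0.1]
opening: 0.0429
grip_force: 0.0
t: 12.65
tool_pos: [0.475, -0.3455, 0.2999]
tool_rot: [2.415, -2.009, -0.001]
contact_force: [-0.2, 0.8, 0.6]
opening: 0.0426
grip_force: 0.0
t: 13.15
tool_pos: [0.4751, -0.3456, 0.3001]
tool_rot: [2.06, -2.372, -0.001]
contact_force: [-0.3, 1.1, -0.4]
opening: 0.0601
grip_force: 0.0
[[-0.14 -0.99 -0.  ]
 [-0.99  0.14  0.  ]
 [-0.    0.   -1.  ]] [ 0.47508564 -0.34562547  0.30008665]
[[256.9798165  267.15882739]]
[256 267]
[257.94323873 267.37395659] [252 241  13  54 599] [ 0.48245276 -0.2306164   0.13      ] [ 0.48315945 -0.22333461  0.118     ]
```

View pics/w4.png

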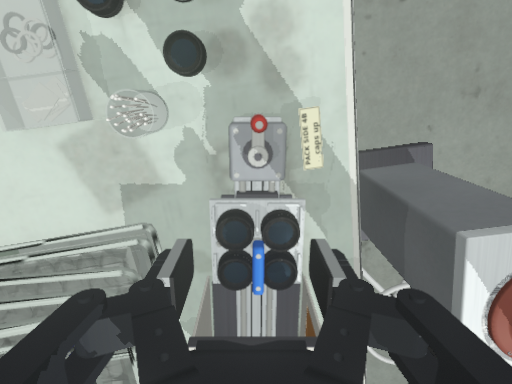

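The wrist view shows the carriage fully out, all four barrels in place, and the blue bar spanning (258,241) to (258,294). I'll check its ends.

```bash
python3 -c "
from m import *
k=cam('wrist');o=ctrl.get_obs();Rt=R.from_rotvec(o['tool_rot']).as_matrix()
u=(k['Rw']).T
f=onz(k,258,294.5,.13);n=onz(k,258,240.5,.106);n2=onz(k,258,240.5,.13);print(f,n,n2)
d=np.array([.1426,.99,0]);print(f-.033*d,n+.033*d,n2+.033*d)
T=np.array([.4840,-.2240,.1]);print(Rt.T@(T-o['tool_pos']))
"
```

```text
[ 0.48749581 -0.19320022  0.13      ] [ 0.47881051 -0.25368419  0.106     ] [ 0.47775711 -0.26557226  0.13      ]
[ 0.48279001 -0.22587022  0.13      ] [ 0.48351631 -0.22101419  0.106     ] [ 0.48246291 -0.23290226  0.13      ]
[-0.12168907  0.0082307   0.20021181]
```

```bash
python3 -m jog '[[[-0.045,0.003,0],[0,0,0]],[[-0.09,0.006,0],[0,0,0]],[[-0.122,0.0085,0.02],[0,0,0]],[[-0.122,0.0085,0.06],[0,0,0]],[[-0.122,0.0085,0.1],[0,0,0]]]'
python3 -m jog '[[[0,0,0.04],[0,0,0]],[[0,0,0.07],[0,0,0]],[[0,0,0.09],[0,0,0]],[[0,0,0.1],[0,0,0]],[[0,0,0.1],[0,0,0]]]'
python3 -m jog '[[[0,0,0],[0,0,0]],[[0,0,0],[0,0,0]],[[0,0,0],[0,0,0]],[[0,0,0],[0,0,0]],[[0,0,0],[0,0,0]]]' 0.05 60
python3 -c "
from m import *
o=ctrl.get_obs();print(o['wrist_torque'],o['contact_force'])
k=cam('wrist');cv2.imwrite('pics/w5.png',k['im'])"
```

```text
t: 13.75
tool_pos: [0.4848, -0.223, 0.2007]
tool_rot: [-2.061, 2.369, -0.006]
contact_force: [-0.2, -0.5, 0.6]
opening: 0.06
grip_force: 0.0
t: 14.25
tool_pos: [0.4831, -0.2232, 0.0988]
tool_rot: [2.059, -2.372, -0.005]
contact_force: [-0.1, -0.3, -0.5]
opening: 0.0597
grip_force: 0.0
t: 14.75
tool_pos: [0.4847, -0.2243, 0.102]
tool_rot: [-2.059, 2.372, -0.003]
contact_force: [-2.3, 0.5, 6.2]
opening: 0.013
grip_force: 59.8
[ 0.10178806  0.35891414 -0.00900684] [-2.25270451  0.53112974  6.19655145]
```

View pics/w5.png

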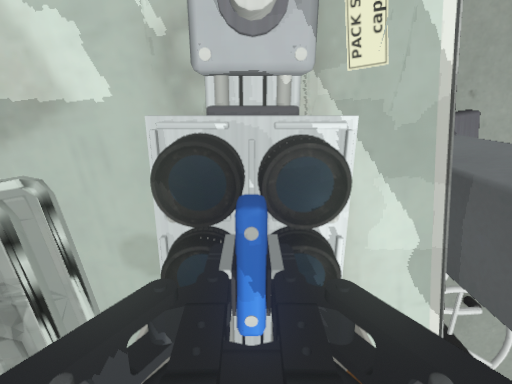

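The bar is gripped near its middle, with the pads at row ~265 of a bar spanning rows 195 to 335. Now a slow straight lift.

```bash
python3 -m jog '[[[0,0,-0.002],[0,0,0]],[[0,0,-0.005],[0,0,0]],[[0,0,-0.01],[0,0,0]],[[0,0,-0.015],[0,0,0]],[[0,0,-0.02],[0,0,0]]]'
python3 -c "
from h import *
o=ctrl.get_obs();print(o['wrist_torque'],R.from_rotvec(o['tool_rot']).as_matrix()[:,2])"
python3 -m jog '[[[0,0,-0.006],[0,0,0]],[[0,0,-0.012],[0,0,0]],[[0,0,-0.018],[0,0,0]],[[0,0,-0.024],[0,0,0]],[[0,0,-0.03],[0,0,0]]]'
python3 -m jog '[[[0,0,-0.006],[0,0,0]],[[0,0,-0.012],[0,0,0]],[[0,0,-0.018],[0,0,0]],[[0,0,-0.024],[0,0,0]],[[0,0,-0.03],[0,0,0]]]'
python3 -m jog '[[[0,0,-0.006],[0,0,0]],[[0,0,-0.012],[0,0,0]],[[0,0,-0.018],[0,0,0]],[[0,0,-0.024],[0,0,0]],[[0,0,-0.03],[0,0,0]]]'
python3 -m jog '[[[0,0,-0.006],[0,0,0]],[[0,0,-0.012],[0,0,0]],[[0,0,-0.017],[0,0,0]],[[0,0,-0.02],[0,0,0]],[[0,0,-0.021],[0,0,0]]]'
python3 -m jog '[[[0,0,0],[0,0,0]],[[0,0,0],[0,0,0]],[[0,0,0],[0,0,0]],[[0,0,0],[0,0,0]],[[0,0,0],[0,0,0]]]'
python3 -c "
from m import *
o=ctrl.get_obs();print(o['wrist_torque'],R.from_rotvec(o['tool_rot']).as_matrix()[:,2],o['dq'])
k=cam('wrist');s=cam('side');a=k['im'];b=cv2.resize(s['im'][120:270,230:360],(333,384));cv2.imwrite('pics/w6.png',cv2.resize(np.hstack([a,b]),(800,363)))"
```

```text
t: 15.3
tool_pos: [0.4837, -0.2235, 0.1204]
tool_rot: [2.059, -2.373, -0.001]
contact_force: [0.4, 0.2, -5.7]
opening: 0.013
grip_force: 58.7
[ 0.01798606 -0.03700627  0.02765472] [-6.77627447e-04  6.23130021e-04 -9.99999576e-01]
t: 15.8
tool_pos: [0.484, -0.2238, 0.1509]
tool_rot: [-2.059, 2.373, -0.0]
contact_force: [-0.1, -0.1, -5.1]
opening: 0.0127
grip_force: 58.7
t: 16.3
tool_pos: [0.484, -0.2237, 0.1808]
tool_rot: [2.059, -2.373, -0.0]
contact_force: [0.1, -0.5, -4.5]
opening: 0.0132
grip_force: 58.7
t: 16.8
tool_pos: [0.484, -0.2237, 0.2108]
tool_rot: [-2.059, 2.373, -0.0]
contact_force: [-0.9, 0.3, -4.8]
opening: 0.013
grip_force: 58.7
t: 17.3
tool_pos: [0.4842, -0.2238, 0.2318]
tool_rot: [-2.059, 2.373, -0.001]
contact_force: [-0.1, 0.0, -4.6]
opening: 0.013
grip_force: 58.7
t: 17.8
tool_pos: [0.4839, -0.2237, 0.2311]
tool_rot: [2.059, -2.373, -0.0]
contact_force: [-0.7, 0.2, -4.5]
opening: 0.0128
grip_force: 58.7
[-0.02196932  0.00494932  0.06627343] [-2.47288332e-04  1.88332884e-04 -9.99999952e-01] [ 0.00192513 -0.0017451  -0.00151356  0.0005628   0.0013255  -0.00291649]
```

View pics/w6.png

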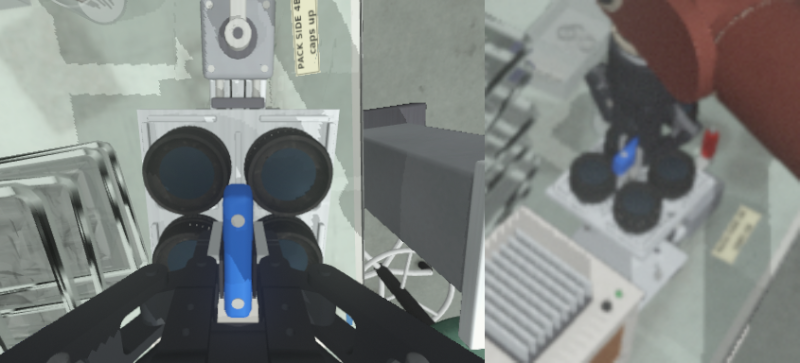

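The pallet is level about 13 cm above the carriage, carrying 4.6 N. Its barrels sit in their nests (about (186,172) and (288,170) in the wrist half), and the empty carriage is visible below in the side view. I'm handing it in.

```bash
python3 -c "
from station import job
print(job.finish_job())"
```

```text
the job is handed in; nothing more can be done
None
```

I wound the crank two full turns to the end stop, then lifted the pallet straight up by its handle and handed the job in still holding it level, about 13 cm above the carriage, with the barrels I could see in their nests; the judge returned no verdict.

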